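# Empty the catch drawer into the comb tote

## Robot

A 7-joint arm with a two-finger parallel gripper is mounted at the origin on a cart in front of the work surface, level with it; the furniture and walls round the work are solid. World frame = base frame: x ahead of the robot, y to its left, z up, the work surface at z = 0. Lengths are in mm, angles in rad, forces in N, time in s.
With the tool pointing down it reaches from about 425 to 825 mm from the base axis. Payload 3.6 kg.
Tool frame: the origin (TCP) lies between the finger pads; the fingertips stand 8 mm ahead of it and the grasp point (between the pads) lies 11 mm behind it; z points along the fingers, y is the line along which they close (so a half turn about z gives the same grasp; the last joint's range is limited). The gripper opens to 93 mm and grips with 3 to 60 N. Pads are 15 mm wide; open, the fingers measure 128 mm over their backs; the gripper's body (75 mm by 188 mm) begins 65 mm behind the grasp point.
Start: joints at [-1.284, 0.615, -0.013, 1.423, 0.008, 1.103, -0.04], TCP at [199.987, 618.44, 226.64] pointing down, gripper open.
Joint ranges: [-3.12, 3.12], [-0.3, 2.06], [-1.34, 1.32], [0.26, 2.42], [-1.36, 4.5], [0.01, 1.98], [-2.84, 2.84]. Speed limits (rad/s): [2.79, 2.79, 3.14, 3.14, 3.14, 3.14, 3.14].

## Interface

Orientations are given as [roll, pitch, yaw] about the fixed x, y, z axes, in that order (R = Rz(yaw) Ry(pitch) Rx(roll)).
In Python, from bench import monitor, camera, calibration, job gives the robot as it stands.
- The arm moves only by the tool apply_moves, never from a script. Its argument "motion" is a list of rows, each an object of numbers: "dx", "dy", "dz": the shift along the tool's x, y, z in m; "ax", "ay", "az": the turn, a rotation vector about the tool's x, y, z in degrees. A call has 1 to 10 rows; each row is the pose to reach, as a shift and turn from the pose commanded when the call began, along the tool's axes at that moment; what a row does not reach only later rows make up. A row lasts 1/8 s, in which the tool goes at most 62.5 mm and 10.7 degrees, less where a joint would pass 70% of its speed; a pose out of reach is approached as far as the arm can. A call with a gripper value outside its range is refused whole. "grip" is the opening, from 0 (shut) to 1 (fully open), set as the call begins (left out, the last holds). The fingers move at their own pace and stop on an object; the grip force is fixed at half the most. Time passes only in rows, so rows that repeat a pose let the fingers close. It gives the time, the measured TCP pose, the force, the opening and the grip force at its end, in the units of the state.
- monitor.observe(): the state, without advancing time (a new reading comes with each control period).
- camera(name): name is "scene" or "side" or "wrist"; returns (picture, depth): 420x560x3 uint8, blue, green, red; 420x560 float32, mm along the optical axis (not along the pixel's ray), 0 where there is no reading.
- calibration(name): a dict with "K" (3x3 intrinsics, pixels), "pose" (4x4, takes a point from camera to world coordinates). Camera axes: x right, y down, z forward; pixel columns grow to the right and rows downward; lengths in mm; the calibration is good to about 2 mm. A picture is of the moment at which its call begins: read the wrist's pose just before it. calibration takes no time and is no camera call; for the wrist camera it gives the pose at the moment of the call.
- job.close_job(): hands the job in; it is judged then, once.
The state is a dict: "clock": time; "joint_pos": joint angles; "joint_velocities": joint speeds; "tau": joint torques, N m; "eef_pos": TCP position; "orientation": TCP orientation; "contact_force": force on the tool from outside, world axes, zero at the start; "wrist_torque": the same for the moment, N m; "width": finger opening in mm; "finger_force": force on a finger pad.
Only numpy, scipy, OpenCV 4.12 (cv2) and the standard library are available. Lean on these libraries where they do the work, as an engineer would, in place of code of your own. Each camera call takes 0.05 s, during which the arm holds its last target. There are 200 camera calls.

## Task

Pull the catch drawer of the parts chute right out, draw the finished bracket from under the hood by the lug that shows and lay it flat on the open bench mat, then take it again across the body in its middle and lay it in the empty place of the tote, its lugs down in the comb slots like the two brackets already packed. Push the drawer fully home. Never drop the bracket, and leave the packed brackets, the screw tin, the stopwatch and the marker where they are.

Things in the scene. Friction and masses are not known exactly. Their poses are not given: they have to be found in the camera images.
- chute: Grey sheet-metal parts chute, fixed, 134 mm wide (y), 196 mm deep, a low hood over a catch drawer. Origin: on the bench under the middle of the hood's front edge; x points into the unit (the drawer comes out along -x). Hood flat, underside 66, top 68 mm above the bench, from x = 0 to 75 mm; behind it a trough climbs to 152 mm. The mouth below the hood is 130 mm wide.
- drawer (a joint): Catch drawer: 0 = fully home, 0.065 m = out to its stop. Stays where left; friction about 1.5 N. Inside 118 mm wide; floor top 10 mm above the bench, side walls up to 32 mm, front only up to 18 mm. At 0 its outer front face is at chute x = -10 mm, its back wall at 183 mm.
- drawer_pull (a point): Middle of the drawer's pull bar (moves with the drawer): round steel bar 9 mm thick, 80 mm long along the chute's y, centre 14 mm above the bench and 42 mm in front of the drawer's front face, a 9 mm rod at each end. Axes as the chute's.
- bracket_mid (a point): Loose die-cast aluminium bracket, 0.2 to 0.34 kg. Point: centre of its middle body, 13 mm above its flat underside; x along its length, z up; same either way round. Body 52 (x) x 36 (y) x 26 mm high plus a 4 mm boss on top; at each end a lug 22 mm wide, 16 mm high, level with the underside, reaching to 70 mm from the centre. Starts flat in the drawer, along chute x within 0.12 rad.
- bracket: The same bracket, origin on its underside below that centre. It starts mostly under the hood: with the drawer fully out, 33 to 53 mm of its front end shows in front of the hood's edge (the lug, at most 9 mm of the body).
- tote: Grey plastic tote, fixed, 184 mm (x) by 226 mm (y), walls 35 mm high. Origin: centre of its underside. Two black comb rails along y at x = -51 and +51 mm, 14 mm thick, only the 4 mm floor between them. Three places, at y = -64, 0, +64 mm; a bracket lies along x, a lug in a slot of each rail. Slots 28 mm wide, floors 30 mm above the bench, teeth up to 48 mm, tapered above 37 mm.
- empty_place_mid (a point): Where the centre of the bracket's body must come: centre of the one empty place of the tote, 43 mm above the bench (slot floor + 13 mm). x along the place (the bracket's length), y across it.
- packed_a_mid (a point): A bracket like the other, already packed in the tote: centre of its body. Leave it.
- packed_b_mid (a point): The other packed bracket: centre of its body. Leave it.
- screw_tin: Round white tin, 64 mm across, 25 mm high, bystander. Origin: centre of its underside.
- stopwatch: Grey stopwatch, 50 x 62 x 19 mm, bystander. Origin: centre of its underside.
- marker_black: Marker pen, 135 mm long (its y), 14 mm thick, lying on the mat, bystander. Origin: centre of its underside.

How it is judged:
By the outcome, as a careful person would: the job done as asked, in the order asked, and still so for the second after the job is handed in, with the robot touching nothing.
It also fails if it takes over 69 s, if anything falls off the work surface, if the arm or the gripper's body presses on something with over 40 N, if the wrist force passes 120 N, or if a joint passes its speed limit or range.

## Working session

There is one attempt and no reset: what is moved stays moved. The work goes in short steps, Python scripts to look and compute and a tool call to move; the robot and the scene stay as the last step left them, time stands still between calls to the robot, and variables do not carry over. Pictures are saved under pics/ and viewed, at most 10 in all, crops included, and the job is handed in when it is done.

Besides the shell and the picture viewer there is one more tool, called as name([rows], argument=value, ...), one row to a line, values as JSON. apply_moves: Moves the arm, as the interface text tells. Its arguments: {"type":"object","properties":{"motion":{"type":"array"},"grip":{"type":"number"}},"required":["motion"]}

```bash
mkdir -p pics; ls; python3 - <<'E'
from bench import monitor,camera,calibration
import cv2,numpy as np
s=monitor.observe();print(s)
for n in ("scene","side"):
    p,d=camera(n);cv2.imwrite(f"pics/{n}0.png",p);np.save(f"pics/{n}0.npy",d)
    c=calibration(n);print(n,np.round(c["K"],1).tolist(),np.round(c["pose"],3).tolist(),(d==0).mean())
E
```

```text
pics
{'clock': 0.0, 'joint_pos': array([-1.28452215,  0.6158985 , -0.01260919,  1.42488825,  0.0081193 ,
        1.10341892, -0.04038642]), 'joint_velocities': array([-7.03262130e-04, -5.78442513e-04,  5.16936921e-04,  3.81030595e-04,
        1.58186045e-03,  7.68700915e-05,  1.00893886e-03]), 'tau': array([ 5.22498212e-04, -4.58932686e+01,  2.09125201e-01, -1.65743458e+01,
       -6.10851939e-02,  2.04185222e-02,  2.44661860e-04]), 'eef_pos': array([199.76605426, 617.72569111, 225.49817071]), 'orientation': array([-3.13903086e+00,  5.84969718e-05,  2.82890143e+00]), 'contact_force': array([-0.18402248,  0.69500338, -0.2437104 ]), 'wrist_torque': array([-0.01332439,  0.02581571,  0.02146004]), 'finger_force': 0.0, 'width': 93.09544738888921}
scene [[389.0, 0.0, 277.1], [0.0, 389.0, 207.2], [0.0, 0.0, 1.0]] [[0.84, -0.376, 0.392, 222.001], [-0.543, -0.596, 0.591, -421.108], [0.012, -0.71, -0.705, 657.186], [0.0, 0.0, 0.0, 1.0]] 0.003924319727891156
side [[540.2, 0.0, 273.6], [0.0, 540.2, 205.6], [0.0, 0.0, 1.0]] [[1.0, 0.001, -0.001, 556.064], [0.002, -0.444, 0.896, -1155.687], [0.001, -0.896, -0.444, 643.545], [0.0, 0.0, 0.0, 1.0]] 0.003966836734693877
```

View pics/scene0.png

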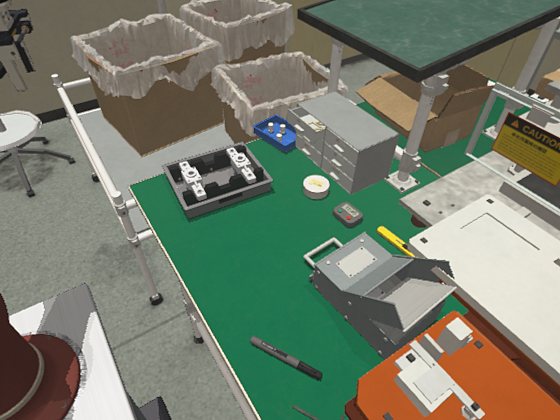

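View pics/side0.png

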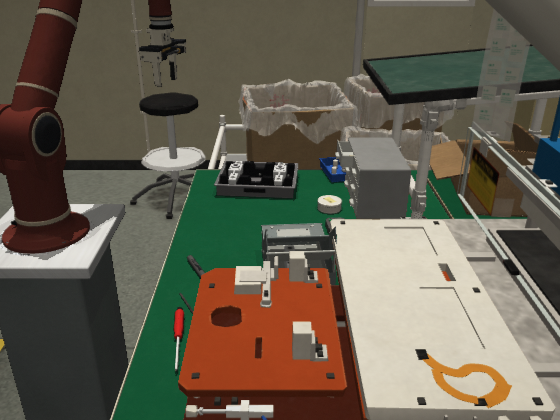

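```bash
cat > h.py <<'E'
import numpy as np,cv2
from bench import monitor,camera,calibration
def cloud(d,c):
    K=c["K"];v,u=np.mgrid[:d.shape[0],:d.shape[1]]
    P=np.stack([(u-K[0,2])/K[0,0]*d,(v-K[1,2])/K[1,1]*d,d],-1)
    T=np.array(c["pose"]);return P@T[:3,:3].T+T[:3,3]
def ray(uv,c,z):
    K=c["K"];T=np.array(c["pose"]);r=T[:3,:3]@np.array([(uv[0]-K[0,2])/K[0,0],(uv[1]-K[1,2])/K[1,1],1])
    return T[:3,3]+r*(z-T[2,3])/r[2]
E
python3 - <<'E'
from h import *
p=cv2.imread("pics/scene0.png");d=np.load("pics/scene0.npy");c=calibration("scene");X=cloud(d,c)
for uv in [(155,250),(180,290),(250,160),(217,180),(355,258),(322,250),(316,186),(349,212),(285,355),(400,240),(190,178),(240,160)]:
    print(uv,np.round(X[uv[1],uv[0]],0))
# hood: z 63..73
def rect(m,name):
    m=cv2.morphologyEx(m.astype(np.uint8),cv2.MORPH_OPEN,np.ones((2,2)))
    n,l,st,ce=cv2.connectedComponentsWithStats(m)
    for i in range(1,n):
        if st[i,4]>60:
            q=X[l==i];r=cv2.minAreaRect(q[:,:2].astype(np.float32));print(name,st[i].tolist(),np.round(q.mean(0),1),np.round(r[0],1),np.round(r[1],1),round(r[2],1))
z=X[...,2];roi=np.zeros(z.shape,bool);roi[120:400,140:480]=1
reg=roi&(X[...,0]<800)
rect(reg&(abs(z-68)<4),"z68");rect(reg&(abs(z-59)<4),"z59 pk");rect(reg&(abs(z-25)<3),"tin");rect(reg&(z>30)&(z<38),"tote")
big=[cv2.resize(p[135:225,155:285],(650,450),interpolation=cv2.INTER_CUBIC),]
a=cv2.resize(p[130:225,155:285],(650,475),interpolation=2);b=cv2.resize(p[220:350,295:460],(660,520),interpolation=2)
cv2.imwrite("pics/chute.png",b)
E
```

```text
(155, 250) [ 381.  850. -778.]
(180, 290) [ 394.  582. -778.]
(250, 160) [614. 304.  17.]
(217, 180) [509. 291.   5.]
(355, 258) [ 601. -121.   69.]
(322, 250) [597. -33.   3.]
(316, 186) [693. 119.  27.]
(349, 212) [711.  15.  16.]
(285, 355) [ 398. -187.   13.]
(400, 240) [ 754. -107.   10.]
(190, 178) [436. 278.  54.]
(240, 160) [567. 269.  60.]
z68 [336, 159, 27, 18, 76] [767.9  95.4  66.1] [766.2  99.8] [24.2 74.4] 18.9
z68 [315, 233, 81, 59, 2400] [ 591.6 -130.2   71.4] [ 453.3 -211. ] [611.3 129.7] 30.3
z68 [393, 268, 30, 36, 185] [ 640.2 -222.7   71.1] [ 611.1 -237.9] [144.8  32.8] 28.0
z59 pk [233, 154, 18, 14, 145] [571.7 268.1  56.5] [581.2 288.2] [91.8 42.1] 61.5
z59 pk [185, 169, 17, 15, 151] [443.3 281.1  57. ] [451.1 297.5] [82.3 36. ] 70.6
z59 pk [387, 278, 31, 24, 139] [ 628.3 -218.3   62.5] [ 603.  -223.6] [134.2  18.7] 12.9
z59 pk [335, 288, 31, 31, 97] [ 534.4 -187.1   59. ] [ 533.9 -185.7] [ 3.3 75.4] 4.1
z59 pk [465, 313, 16, 18, 142] [ 682.3 -328.    67.1] [ 462.4 -379.9] [486.9  29.5] 13.2
z59 pk [367, 319, 28, 28, 90] [ 539.5 -256.9   59. ] [ 539.5 -256.7] [ 3.5 59. ] 2.5
tin [305, 176, 26, 18, 354] [697.8 119.8  28. ] [ 463.1 -124.7] [761.7  62.5] 46.2
tote [164, 143, 110, 69, 927] [484.9 271.7  33.9] [447.2 -15.3] [891.7 257.9] 77.1
tote [245, 149, 18, 20, 96] [615.9 285.9  33.4] [623.9 298.3] [145.1  35. ] 83.3
tote [370, 289, 17, 11, 86] [ 597.1 -197.3   45.1] [ 574.2 -206.4] [86.  24.8] 24.2
tote [335, 297, 30, 30, 84] [ 531.  -192.6   41.3] [ 396.6 -308.9] [410.9  58.9] 40.9
tote [370, 332, 23, 24, 70] [ 535.4 -268.    43.5] [ 391.5 -349.9] [364.9  44.9] 29.8
```

View pics/chute.png

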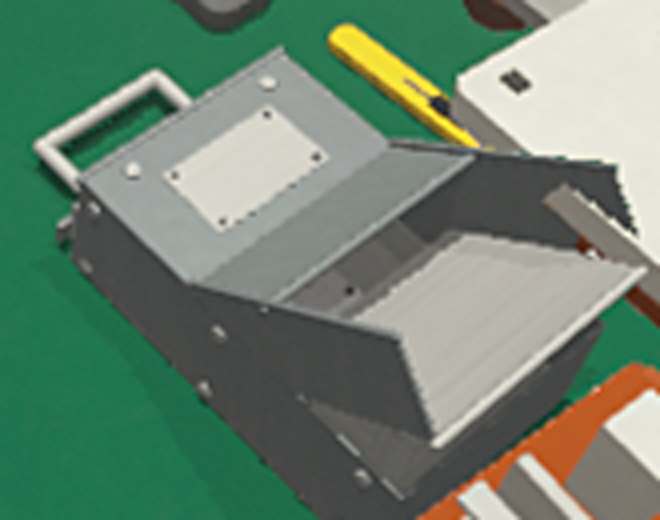

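```bash
python3 - <<'E'
from h import *
p=cv2.imread("pics/scene0.png");d=np.load("pics/scene0.npy");c=calibration("scene");X=cloud(d,c);z=X[...,2]
g=lambda uv,h:np.round(ray(uv,c,h)[:2],1)
print("hood F",g((315,265),68),g((365,232.5),68),"B",g((342.5,290.5),68),g((392.5,256),68))
print("bar",g((305,257),16),g((333.8,238.8),16))
m=np.zeros(z.shape,bool);m[135:225,155:285]=1
mx=p.max(2);w=m&(p.min(2)>130)
n,l,st,ce=cv2.connectedComponentsWithStats(w.astype(np.uint8))
for i in range(1,n):
    if st[i,4]>30:
        q=l==i
        b=X[q&(z>53)&(z<60)];a=X[q&(z>41)]
        r=cv2.minAreaRect(a[:,:2].astype(np.float32));r2=cv2.minAreaRect(b[:,:2].astype(np.float32)) if len(b) else 0
        print(st[i].tolist(),r,r2,np.percentile(a[:,2],[50,95]))
# tote rim outer: depth z 32..38 outermost hull
t=m&(abs(z-35)<3.5)&(X[...,0]>350)&(X[...,0]<680)&(X[...,1]>150)
q=X[t][:,:2].astype(np.float32);print("rim",cv2.minAreaRect(q),len(q))
print("rim pts mat",np.round(q.min(0)),np.round(q.max(0)))
s=cv2.imread("pics/side0.png");cs=calibration("side");Xs=cloud(np.load("pics/side0.npy"),cs)
m=np.zeros(z.shape,bool);m[155:205,210:305]=1;w=m&(s.min(2)>130)
n,l,st,ce=cv2.connectedComponentsWithStats(w.astype(np.uint8))
for i in range(1,n):
    if st[i,4]>30:
        a=Xs[(l==i)&(Xs[...,2]>41)];print("side",st[i].tolist(),cv2.minAreaRect(a[:,:2].astype(np.float32)))
E
```

```text
hood F [526.7 -93.4] [661.1 -82.5] B [ 534.3 -164.3] [ 665.1 -156. ]
bar [548.3 -36.9] [630.2 -30. ]
[155, 135, 118, 75, 3015] ((416.378173828125, -42.7919921875), (833.3660278320312, 170.6542205810547), 74.37890625) ((507.01617431640625, 280.21746826171875), (63.5814323425293, 163.57354736328125), 86.36235809326172) [53.5422554  60.39997357]
rim ((508.1256103515625, 285.3350830078125), (189.83872985839844, 226.19139099121094), 85.17850494384766) 1246
rim pts mat [388. 183.] [628. 385.]
side [210, 155, 7, 14, 73] ((0.0, 0.0), (0.0, 0.0), 0.0)
side [219, 155, 28, 25, 302] ((442.8639221191406, 283.39874267578125), (143.80963134765625, 33.972145080566406), 84.66973876953125)
side [273, 162, 13, 20, 133] ((554.9942016601562, -405.389892578125), (1500.2125244140625, 33.86929702758789), 88.7883529663086)
```

```bash
cat >> h.py <<'E'
from scipy.spatial.transform import Rotation as Ro
def go(t,yaw,p0=None,o0=None):
    s=monitor.observe();p=s["eef_pos"] if p0 is None else p0;o=s["orientation"] if o0 is None else o0
    R=Ro.from_euler('xyz',o);G=Ro.from_euler('xyz',[np.pi,0,yaw])
    print("t",round(s["clock"],2),"p",np.round(s["eef_pos"],1),"o",np.round(s["orientation"],3),"w",round(s["width"],1),"d mm",np.round(R.inv().apply(np.array(t)-p),1),"rot deg",np.round((R.inv()*G).as_rotvec(degrees=True),1))
E
python3 -c "
from h import *
go([585,30,220],1.651,[200,618.4,226.6],[3.1416,0,2.829])"
```

```text
t 0.1 p [199.8 617.8 225.6] o [-3.139  0.     2.829] w 93.0 d mm [-547.3 -441.5    6.6] rot deg [-0.   0.  67.5]
```

apply_moves([
  {"dx": -0.03,"dy": -0.024,"dz": 0,"az": 4},
  {"dx": -0.075,"dy": -0.06,"dz": 0,"az": 10},
  {"dx": -0.12,"dy": -0.097,"dz": 0,"az": 16},
  {"dx": -0.165,"dy": -0.133,"dz": 0,"az": 22},
  {"dx": -0.21,"dy": -0.17,"dz": 0,"az": 28},
  {"dx": -0.255,"dy": -0.206,"dz": 0,"az": 34},
  {"dx": -0.3,"dy": -0.242,"dz": 0,"az": 40},
  {"dx": -0.345,"dy": -0.278,"dz": 0,"az": 46},
  {"dx": -0.39,"dy": -0.315,"dz": 0,"az": 52},
  {"dx": -0.435,"dy": -0.351,"dz": 0,"az": 58},
])

```text
$.motion[0]: bad value
```

```bash
python3 -c "
from h import *
go([585,30,220],1.651)
print(monitor.observe()['joint_pos'])"
```

```text
t 0.1 p [199.8 617.8 225.6] o [-3.139  0.     2.829] w 93.0 d mm [-547.4 -440.8    6.6] rot deg [-0.1  0.1 67.5]
[-1.2845239   0.61582312 -0.01261271  1.4246575   0.0081046   1.10340954
 -0.04041212]
```

apply_moves([
  {"dx": -0.03,"dy": -0.024,"dz": 0.0,"ax": 0.0,"ay": 0.0,"az": 4.0},
])

```text
clock: 0.22
eef_pos: [218.0, 587.8, 225.4]
orientation: [-3.141, -0.003, 2.763]
contact_force: [0.6, -0.3, 0.5]
width: 92.8
finger_force: 0.0
```

apply_moves([
  {"dx": -0.07,"dy": -0.025,"dz": 0.0,"ax": 0.0,"ay": 0.0,"az": 6.0},
  {"dx": -0.11,"dy": -0.058,"dz": 0.0,"ax": 0.0,"ay": 0.0,"az": 12.0},
  {"dx": -0.155,"dy": -0.092,"dz": 0.0,"ax": 0.0,"ay": 0.0,"az": 19.0},
  {"dx": -0.2,"dy": -0.126,"dz": 0.0,"ax": 0.0,"ay": 0.0,"az": 26.0},
  {"dx": -0.245,"dy": -0.16,"dz": 0.0,"ax": 0.0,"ay": 0.0,"az": 33.0},
  {"dx": -0.29,"dy": -0.194,"dz": 0.0,"ax": 0.0,"ay": 0.0,"az": 40.0},
  {"dx": -0.335,"dy": -0.228,"dz": 0.0,"ax": 0.0,"ay": 0.0,"az": 47.0},
  {"dx": -0.38,"dy": -0.262,"dz": 0.0,"ax": 0.0,"ay": 0.0,"az": 54.0},
  {"dx": -0.425,"dy": -0.296,"dz": 0.0,"ax": 0.0,"ay": 0.0,"az": 60.0},
  {"dx": -0.46,"dy": -0.33,"dz": 0.0,"ax": 0.0,"ay": 0.0,"az": 63.5},
])

```text
clock: 1.48
eef_pos: [525.5, 106.6, 226.4]
orientation: [-3.141, 0.0, 1.648]
contact_force: [0.2, -0.0, -0.3]
width: 92.8
finger_force: 0.0
```

```bash
python3 - <<'E'
from h import *
go([585,30,220],1.651)
print(monitor.observe()['joint_pos'])
p,d=camera("wrist");c=calibration("wrist");cv2.imwrite("pics/w1.png",p);np.save("pics/w1.npy",d);np.save("pics/w1c.npy",c["pose"])
print(np.round(c["K"],1).tolist(),np.round(c["pose"],2).tolist())
E
```

```text
t 1.48 p [525.5 106.6 226.4] o [-3.141  0.     1.648] w 92.8 d mm [-80.9  53.4   6.4] rot deg [-0.   0.  -0.2]
[-0.48297297  0.45544109  0.35885827  1.76252569 -0.18941487  0.95782235
  0.02874218]
[[316.9, 0.0, 275.1], [0.0, 316.9, 211.6], [0.0, 0.0, 1.0]] [[1.0, 0.06, 0.02, 521.75], [0.06, -0.96, -0.27, 172.09], [0.0, 0.27, -0.96, 385.15], [0.0, 0.0, 0.0, 1.0]]
```

View pics/w1.png

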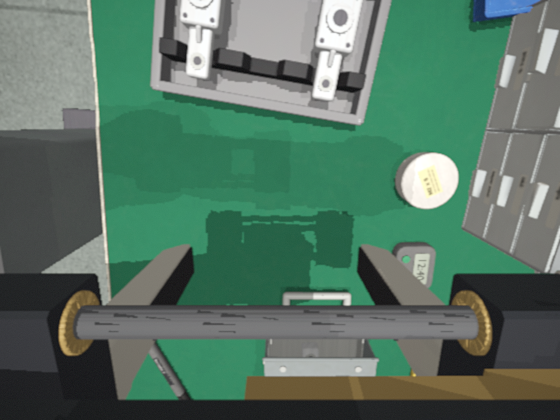

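```bash
python3 - <<'E'
from h import *
c={"K":calibration("wrist")["K"],"pose":np.load("pics/w1c.npy")};X=cloud(np.load("pics/w1.npy"),c);p=cv2.imread("pics/w1.png");z=X[...,2]
# bar
m=np.zeros(z.shape,bool);m[285:305,270:365]=1
b=X[m&(p.min(2)>120)&(z>6)];print("bar",len(b),cv2.minAreaRect(b[:,:2].astype(np.float32)),np.round(b[:,2].max(),1))
for uv in [(265,360),(375,363)]: print("hood",np.round(ray(uv,c,68),1))
m[:]=0;m[330:374,255:385]=1
b=X[m&(abs(z-68)<5)];print("hood",cv2.minAreaRect(b[:,:2].astype(np.float32)),b[:,1].max())
m[:]=0;m[0:130,140:400]=1
t=m&(abs(z-35)<4);q=X[t][:,:2];print(len(q))
# near wall outer edge: points per column, min y
u=np.where(t)[1];E=[]
for k in range(165,355,5):
    y=q[u==k]
    if len(y): E.append(y[np.argmin(y[:,1])])
E=np.array(E);f=np.polyfit(E[:,0],E[:,1],1);print("tote near edge slope deg",np.degrees(np.arctan(f[0])),"y at 508",np.polyval(f,508),E[0],E[-1])
for uv in [(152,87),(362,124)]: print("tote corner",np.round(ray(uv,c,35),1))
# comb slots: bracket lug holes, boss
for uv,h in [((197,61),46),((326,86),46),((201,1),60),((341,18),60)]: print(uv,np.round(ray(uv,c,h),1),X[uv[1],uv[0]].round(1))
E
```

```text
bar 481 ((578.7777099609375, 60.177490234375), (87.75189208984375, 235.3845672607422), 6.5548624992370605) 385.2
hood [ 528.4 -103.7   68. ]
hood [661.  -99.8  68. ]
hood ((594.9424438476562, -105.09396362304688), (137.4163360595703, 24.378141403198242), 3.1970667839050293) -89.7637223465646
4719
tote near edge slope deg -5.727861848000928 y at 508 185.26501738374412 [406.91009889 194.99236509] [602.15917526 175.57701567]
tote corner [393.9 198.   35. ]
tote corner [615.4 175.4  35. ]
(197, 61) [442.8 223.9  46. ] [442.8 224.   45.9]
(326, 86) [571.4 209.4  46. ] [571.1 209.1  47.9]
(201, 1) [449.8 271.4  60. ] [449.9 271.3  60.4]
(341, 18) [576.7 266.2  60. ] [576.5 265.8  61.2]
```

apply_moves([
  {"dx": -0.04,"dy": 0.013,"dz": 0.02,"ax": 0.0,"ay": 0.0,"az": 0.4},
  {"dx": -0.085,"dy": 0.027,"dz": 0.045,"ax": 0.0,"ay": 0.0,"az": 0.4},
  {"dx": -0.13,"dy": 0.041,"dz": 0.07,"ax": 0.0,"ay": 0.0,"az": 0.4},
  {"dx": -0.16,"dy": 0.05,"dz": 0.095,"ax": 0.0,"ay": 0.0,"az": 0.4},
  {"dx": -0.17,"dy": 0.054,"dz": 0.106,"ax": 0.0,"ay": 0.0,"az": 0.4},
  {"dx": -0.17,"dy": 0.054,"dz": 0.106,"ax": 0.0,"ay": 0.0,"az": 0.4},
], grip=0.0)

```text
clock: 2.28
eef_pos: [591.6, -56.0, 119.9]
orientation: [-3.14, -0.001, 1.644]
contact_force: [-0.7, 0.7, 0.1]
width: 37.8
finger_force: 0.0
```

```bash
python3 - <<'E'
from h import *
go([592.9,-59,13],1.641)
p,d=camera("wrist");c=calibration("wrist");cv2.imwrite("pics/w2.png",p);np.save("pics/w2.npy",d);np.save("pics/w2c.npy",c["pose"])
E
```

```text
t 2.27 p [591.6 -56.  119.9] o [-3.140e+00 -1.000e-03  1.644e+00] w 37.8 d mm [ -3.2   1.3 106.9] rot deg [-0.1 -0.1  0.2]
```

View pics/w2.png

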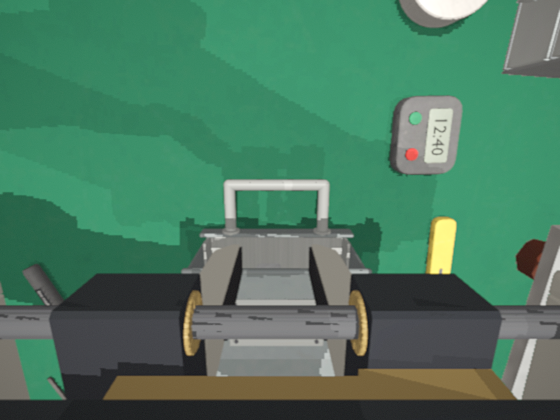

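```bash
python3 - <<'E'
from h import *
c={"K":calibration("wrist")["K"],"pose":np.load("pics/w2c.npy")}
for uv,h in [((228,185),15),((325,185),15),((204,233),18),((352,232),18)]: print(uv,np.round(ray(uv,c,h),1))
E
```

```text
(228, 185) [549.5 -34.1  15. ]
(325, 185) [631.4 -28.   15. ]
(204, 233) [530.5 -77.6  18. ]
(352, 232) [659.2 -67.   18. ]
```

apply_moves([
  {"dx": 0.002,"dy": 0.0,"dz": 0.025,"ax": 0.0,"ay": 0.0,"az": 0.0},
  {"dx": 0.002,"dy": 0.0,"dz": 0.06,"ax": 0.0,"ay": 0.0,"az": 0.0},
  {"dx": 0.002,"dy": 0.0,"dz": 0.095,"ax": 0.0,"ay": 0.0,"az": 0.0},
  {"dx": 0.002,"dy": 0.0,"dz": 0.106,"ax": 0.0,"ay": 0.0,"az": 0.0},
  {"dx": 0.002,"dy": 0.0,"dz": 0.106,"ax": 0.0,"ay": 0.0,"az": 0.0},
])

```text
clock: 2.95
eef_pos: [592.3, -53.3, 15.2]
orientation: [3.141, -0.001, 1.645]
contact_force: [0.7, -0.4, 0.4]
width: 0.6
finger_force: 0.0
```

apply_moves([
  {"dx": 0.005,"dy": 0.0,"dz": 0.0,"ax": 0.0,"ay": 0.0,"az": 0.0},
  {"dx": 0.012,"dy": 0.0,"dz": 0.0,"ax": 0.0,"ay": 0.0,"az": 0.0},
  {"dx": 0.022,"dy": 0.0,"dz": 0.0,"ax": 0.0,"ay": 0.0,"az": 0.0},
  {"dx": 0.034,"dy": 0.0,"dz": 0.0,"ax": 0.0,"ay": 0.0,"az": 0.0},
  {"dx": 0.046,"dy": 0.0,"dz": 0.0,"ax": 0.0,"ay": 0.0,"az": 0.0},
  {"dx": 0.056,"dy": 0.0,"dz": 0.0,"ax": 0.0,"ay": 0.0,"az": 0.0},
  {"dx": 0.062,"dy": 0.0,"dz": 0.0,"ax": 0.0,"ay": 0.0,"az": 0.0},
  {"dx": 0.066,"dy": 0.0,"dz": 0.0,"ax": 0.0,"ay": 0.0,"az": 0.0},
  {"dx": 0.068,"dy": 0.0,"dz": 0.0,"ax": 0.0,"ay": 0.0,"az": 0.0},
])

```text
clock: 4.08
eef_pos: [586.9, 13.3, 14.5]
orientation: [-3.141, 0.0, 1.644]
contact_force: [0.5, -1.6, -0.4]
width: 0.8
finger_force: 0.8
```

apply_moves([
  {"dx": 0.003,"dy": 0.0,"dz": 0.0,"ax": 0.0,"ay": 0.0,"az": 0.0},
  {"dx": 0.005,"dy": 0.0,"dz": 0.0,"ax": 0.0,"ay": 0.0,"az": 0.0},
  {"dx": 0.007,"dy": 0.0,"dz": 0.0,"ax": 0.0,"ay": 0.0,"az": 0.0},
  {"dx": 0.007,"dy": 0.0,"dz": 0.0,"ax": 0.0,"ay": 0.0,"az": 0.0},
])

```text
clock: 4.58
eef_pos: [586.6, 17.7, 14.5]
orientation: [3.141, 0.003, 1.642]
contact_force: [1.4, -4.7, -2.8]
width: 0.2
finger_force: 2.5
```

apply_moves([
  {"dx": 0.002,"dy": 0.0,"dz": 0.0,"ax": 0.0,"ay": 0.0,"az": 0.0},
  {"dx": 0.004,"dy": 0.0,"dz": 0.0,"ax": 0.0,"ay": 0.0,"az": 0.0},
  {"dx": 0.004,"dy": 0.0,"dz": 0.0,"ax": 0.0,"ay": 0.0,"az": 0.0},
])

```text
clock: 4.95
eef_pos: [586.5, 17.8, 14.6]
orientation: [3.141, 0.008, 1.64]
contact_force: [1.8, -10.0, -1.8]
width: 0.4
finger_force: 4.8
```

apply_moves([
  {"dx": -0.01,"dy": 0.0,"dz": 0.0,"ax": 0.0,"ay": 0.0,"az": 0.0},
  {"dx": -0.014,"dy": 0.0,"dz": -0.02,"ax": 0.0,"ay": 0.0,"az": 0.0},
  {"dx": -0.014,"dy": 0.0,"dz": -0.06,"ax": 0.0,"ay": 0.0,"az": 0.0},
  {"dx": -0.01,"dy": 0.0,"dz": -0.1,"ax": 0.0,"ay": 0.0,"az": 0.0},
  {"dx": 0.0,"dy": 0.0,"dz": -0.125,"ax": 0.0,"ay": 0.0,"az": 0.0},
  {"dx": 0.0,"dy": 0.0,"dz": -0.125,"ax": 0.0,"ay": 0.0,"az": 0.0},
])

```text
clock: 5.7
eef_pos: [586.8, 26.6, 141.3]
orientation: [3.139, -0.003, 1.647]
contact_force: [0.6, 0.3, -0.3]
width: 0.2
finger_force: 0.0
```

```bash
python3 - <<'E'
from h import *
go([586,10,140],1.641)
p,d=camera("wrist");c=calibration("wrist");cv2.imwrite("pics/w3.png",p);np.save("pics/w3.npy",d);np.save("pics/w3c.npy",c["pose"])
E
```

```text
t 5.7 p [586.8  26.6 141.3] o [ 3.139e+00 -3.000e-03  1.647e+00] w 0.2 d mm [-16.5  -2.    1.3] rot deg [ 0.2 -0.2  0.3]
```

View pics/w3.png

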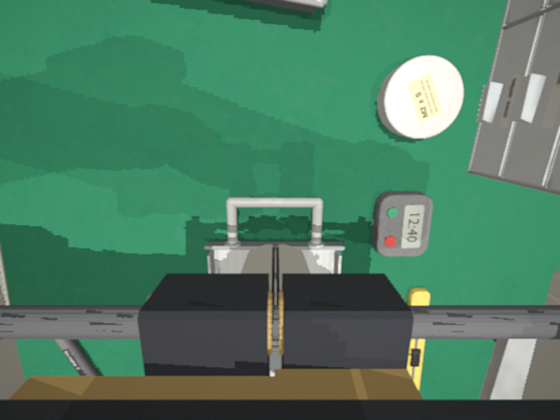

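apply_moves([
  {"dx": -0.025,"dy": 0.001,"dz": -0.015,"ax": 0.0,"ay": 0.0,"az": 0.3},
  {"dx": -0.05,"dy": 0.003,"dz": -0.03,"ax": 0.0,"ay": 0.0,"az": 0.3},
  {"dx": -0.065,"dy": 0.005,"dz": -0.04,"ax": 0.0,"ay": 0.0,"az": 0.3},
  {"dx": -0.065,"dy": 0.005,"dz": -0.04,"ax": 0.0,"ay": 0.0,"az": 0.3},
], grip=0.55)

```text
clock: 6.25
eef_pos: [595.8, -41.7, 179.3]
orientation: [-3.141, 0.0, 1.636]
contact_force: [0.6, 1.0, 0.1]
width: 35.8
finger_force: 0.0
```

```bash
python3 - <<'E'
from h import *
go([592,-50,140],1.641)
p,d=camera("wrist");c=calibration("wrist");np.save("pics/w4.npy",d);np.save("pics/w4c.npy",c["pose"]);cv2.imwrite("pics/w4.png",p)
cv2.imwrite("pics/w4c.png",cv2.resize(p[120:320,180:400],(770,700),interpolation=2)[:600])
E
```

```text
t 6.25 p [595.8 -41.7 179.3] o [-3.141  0.     1.636] w 35.8 d mm [-8.  -4.3 39.3] rot deg [-0.   0.  -0.3]
```

View pics/w4c.png

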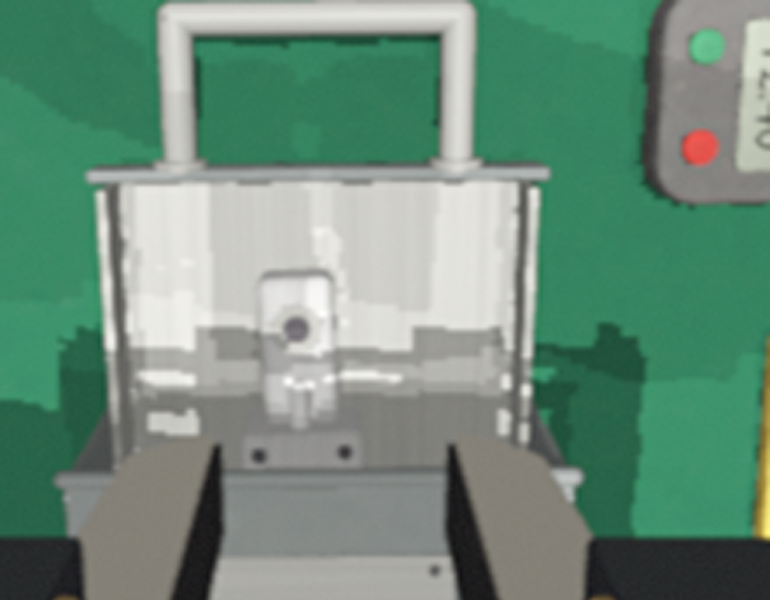

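```bash
python3 - <<'E'
from h import *
c={"K":calibration("wrist")["K"],"pose":np.load("pics/w4c.npy")};X=cloud(np.load("pics/w4.npy"),c)
for cr,h in [((298,272),26),((297,328),26),((260,330),26),((335,330),26),((300,420),26),((262,415),26),((337,415),26),((258,456),36),((345,452),36),((75,475),68),((570,470),68),((160,15),15),((475,15),15),((90,178),18),((548,172),18)]:
    uv=(180+cr[0]/3.5,120+cr[1]/3.5); print(cr,np.round(ray(uv,c,h),1),X[int(uv[1]+.5),int(uv[0]+.5)].round(1))
E
```

```text
(298, 272) [584.2 -38.7  26. ] [583.9 -40.2  21. ]
(297, 328) [584.9 -55.5  26. ] [585.  -55.6  26.6]
(260, 330) [574.1 -56.8  26. ] [572.9 -61.3   9.3]
(335, 330) [596.  -55.3  26. ] [596.6 -59.3  10.7]
(300, 420) [587.4 -83.9  26. ] [587.8 -80.   36.4]
(262, 415) [576.  -83.1  26. ] [576.  -85.3  21.4]
(337, 415) [598.3 -81.6  26. ] [598.1 -82.9  23.9]
(258, 456) [575.9 -92.2  36. ] [576.2 -91.4  36.9]
(345, 452) [601.2 -89.2  36. ] [601.6 -88.6  37. ]
(75, 475) [529.7 -87.5  68. ] [529.4 -87.7  68.3]
(570, 470) [659.1 -77.3  68. ] [659.4 -77.3  67.2]
(160, 15) [541.   29.9  15. ] [541.8  30.2  18.4]
(475, 15) [629.2  35.8  15. ] [631.5  36.3  -1.8]
(90, 178) [522.4 -16.8  18. ] [523.  -16.8  19.3]
(548, 172) [654.2  -6.2  18. ] [654.4  -5.9  18.8]
```

apply_moves([
  {"dx": -0.01,"dy": -0.006,"dz": 0.03,"ax": 0.0,"ay": 0.0,"az": -0.5},
  {"dx": -0.022,"dy": -0.0115,"dz": 0.07,"ax": 0.0,"ay": 0.0,"az": -0.5},
  {"dx": -0.022,"dy": -0.0115,"dz": 0.09,"ax": 0.0,"ay": 0.0,"az": -0.5},
  {"dx": -0.022,"dy": -0.0115,"dz": 0.09,"ax": 0.0,"ay": 0.0,"az": -0.5},
  {"dx": -0.022,"dy": -0.0115,"dz": 0.09,"ax": 0.0,"ay": 0.0,"az": -0.5},
])

```text
clock: 6.92
eef_pos: [586.4, -61.9, 90.0]
orientation: [3.141, -0.0, 1.649]
contact_force: [0.9, 0.8, -0.4]
width: 51.1
finger_force: 0.0
```

```bash
python3 - <<'E'
from h import *
go([585.7,-64,20.5],1.645)
E
```

```text
t 6.92 p [586.4 -61.9  90. ] o [ 3.141 -0.     1.649] w 51.1 d mm [-2.  -0.9 69.5] rot deg [ 0.  -0.   0.2]
```

apply_moves([
  {"dx": -0.002,"dy": -0.001,"dz": 0.025,"ax": 0.0,"ay": 0.0,"az": 0.2},
  {"dx": -0.002,"dy": -0.001,"dz": 0.05,"ax": 0.0,"ay": 0.0,"az": 0.2},
  {"dx": -0.002,"dy": -0.001,"dz": 0.065,"ax": 0.0,"ay": 0.0,"az": 0.2},
  {"dx": -0.002,"dy": -0.001,"dz": 0.069,"ax": 0.0,"ay": 0.0,"az": 0.2},
  {"dx": -0.002,"dy": -0.001,"dz": 0.069,"ax": 0.0,"ay": 0.0,"az": 0.2},
])

```text
clock: 7.55
eef_pos: [585.6, -65.1, 21.2]
orientation: [3.141, 0.0, 1.644]
contact_force: [0.1, -0.7, -0.9]
width: 50.8
finger_force: 0.0
```

apply_moves([
  {"dx": 0.0,"dy": 0.0,"dz": 0.0,"ax": 0.0,"ay": 0.0,"az": 0.0},
  {"dx": 0.0,"dy": 0.0,"dz": 0.0,"ax": 0.0,"ay": 0.0,"az": 0.0},
  {"dx": 0.0,"dy": 0.0,"dz": 0.0,"ax": 0.0,"ay": 0.0,"az": 0.0},
  {"dx": 0.0,"dy": 0.0,"dz": 0.0,"ax": 0.0,"ay": 0.0,"az": 0.0},
  {"dx": 0.0,"dy": 0.0,"dz": 0.0,"ax": 0.0,"ay": 0.0,"az": 0.0},
  {"dx": 0.0,"dy": 0.0,"dz": 0.0,"ax": 0.0,"ay": 0.0,"az": 0.0},
  {"dx": 0.0,"dy": 0.0,"dz": 0.0,"ax": 0.0,"ay": 0.0,"az": 0.0},
], grip=0.0)

```text
clock: 8.43
eef_pos: [585.7, -65.1, 21.0]
orientation: [3.14, 0.0, 1.644]
contact_force: [2.0, 0.8, 2.3]
width: 21.6
finger_force: 29.5
```

apply_moves([
  {"dx": 0.0,"dy": 0.0,"dz": -0.003,"ax": 0.0,"ay": 0.0,"az": 0.0},
  {"dx": 0.0,"dy": 0.0,"dz": -0.007,"ax": 0.0,"ay": 0.0,"az": 0.0},
  {"dx": 0.0,"dy": 0.0,"dz": -0.011,"ax": 0.0,"ay": 0.0,"az": 0.0},
  {"dx": 0.0,"dy": 0.0,"dz": -0.015,"ax": 0.0,"ay": 0.0,"az": 0.0},
  {"dx": 0.0,"dy": 0.0,"dz": -0.015,"ax": 0.0,"ay": 0.0,"az": 0.0},
  {"dx": 0.0,"dy": 0.0,"dz": -0.015,"ax": 0.0,"ay": 0.0,"az": 0.0},
])

```text
clock: 9.18
eef_pos: [585.0, -65.1, 35.6]
orientation: [-3.141, -0.0, 1.644]
contact_force: [0.1, -0.3, -3.3]
width: 21.9
finger_force: 29.6
```

```bash
python3 - <<'E'
from h import *
s=monitor.observe();print(s["contact_force"],s["wrist_torque"],s["eef_pos"],s["width"])
E
```

```text
[ 0.12002031 -0.25166993 -3.25327503] [0.15453297 0.05101746 0.00499244] [584.97620448 -65.05410863  35.59802093] 21.922642549100082
```

apply_moves([
  {"dx": 0.005,"dy": 0.0,"dz": 0.0,"ax": 0.0,"ay": 0.0,"az": 0.0},
  {"dx": 0.015,"dy": 0.0,"dz": 0.0,"ax": 0.0,"ay": 0.0,"az": 0.0},
  {"dx": 0.03,"dy": 0.0,"dz": 0.0,"ax": 0.0,"ay": 0.0,"az": 0.0},
  {"dx": 0.047,"dy": 0.0,"dz": 0.0,"ax": 0.0,"ay": 0.0,"az": 0.0},
  {"dx": 0.064,"dy": 0.0,"dz": 0.0,"ax": 0.0,"ay": 0.0,"az": 0.0},
  {"dx": 0.08,"dy": 0.0,"dz": 0.0,"ax": 0.0,"ay": 0.0,"az": 0.0},
  {"dx": 0.096,"dy": 0.0,"dz": 0.0,"ax": 0.0,"ay": 0.0,"az": 0.0},
  {"dx": 0.108,"dy": 0.0,"dz": 0.0,"ax": 0.0,"ay": 0.0,"az": 0.0},
  {"dx": 0.115,"dy": 0.0,"dz": 0.0,"ax": 0.0,"ay": 0.0,"az": 0.0},
  {"dx": 0.115,"dy": 0.0,"dz": 0.0,"ax": 0.0,"ay": 0.0,"az": 0.0},
])

```text
clock: 10.42
eef_pos: [576.7, 50.1, 35.6]
orientation: [-3.142, 0.0, 1.645]
contact_force: [0.8, -0.5, -3.2]
width: 22.2
finger_force: 29.6
```

```bash
python3 - <<'E'
from h import *
s=monitor.observe();print(s["contact_force"],s["wrist_torque"],s["eef_pos"],s["width"])
p,d=camera("scene");cv2.imwrite("pics/s2.png",p);cv2.imwrite("pics/s2c.png",cv2.resize(p[120:320,220:440],(660,600),interpolation=2))
E
```

```text
[ 0.7527212  -0.47039701 -3.16587876] [ 0.10395538  0.0836248  -0.00277718] [576.67595546  50.05210631  35.60509469] 22.249932682872736
```

View pics/s2c.png

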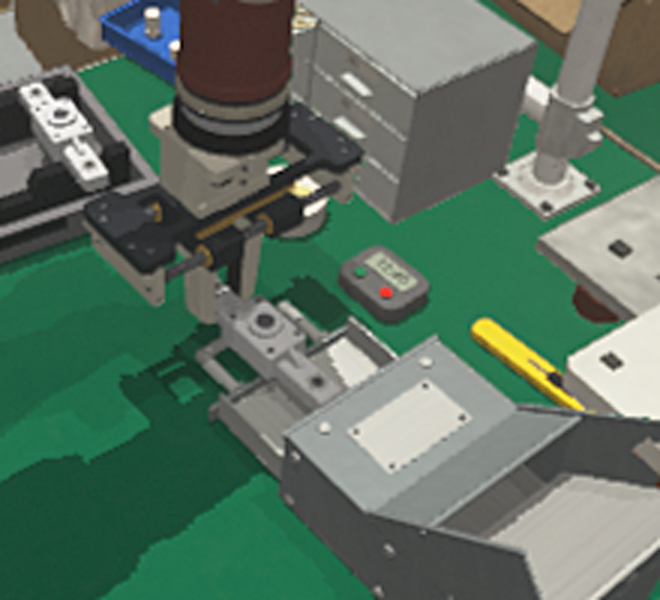

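apply_moves([
  {"dx": 0.002,"dy": 0.0,"dz": -0.015,"ax": 0.0,"ay": 0.0,"az": 0.0},
  {"dx": 0.01,"dy": -0.005,"dz": -0.03,"ax": 0.0,"ay": 0.0,"az": 0.0},
  {"dx": 0.022,"dy": -0.02,"dz": -0.035,"ax": 0.0,"ay": 0.0,"az": 0.0},
  {"dx": 0.035,"dy": -0.04,"dz": -0.035,"ax": 0.0,"ay": 0.0,"az": 0.0},
  {"dx": 0.047,"dy": -0.062,"dz": -0.035,"ax": 0.0,"ay": 0.0,"az": 0.0},
  {"dx": 0.057,"dy": -0.084,"dz": -0.035,"ax": 0.0,"ay": 0.0,"az": 0.0},
  {"dx": 0.062,"dy": -0.1,"dz": -0.03,"ax": 0.0,"ay": 0.0,"az": 0.0},
  {"dx": 0.062,"dy": -0.106,"dz": -0.015,"ax": 0.0,"ay": 0.0,"az": 0.0},
  {"dx": 0.062,"dy": -0.106,"dz": 0.0,"ax": 0.0,"ay": 0.0,"az": 0.0},
  {"dx": 0.062,"dy": -0.106,"dz": 0.008,"ax": 0.0,"ay": 0.0,"az": 0.0},
])

```text
clock: 11.72
eef_pos: [467.0, 103.8, 27.4]
orientation: [3.141, -0.0, 1.644]
contact_force: [-0.3, 0.2, -3.0]
width: 21.3
finger_force: 30.0
```

apply_moves([
  {"dx": 0.0,"dy": 0.0,"dz": 0.004,"ax": 0.0,"ay": 0.0,"az": 0.0},
  {"dx": 0.0,"dy": 0.0,"dz": 0.008,"ax": 0.0,"ay": 0.0,"az": 0.0},
  {"dx": 0.0,"dy": 0.0,"dz": 0.011,"ax": 0.0,"ay": 0.0,"az": 0.0},
  {"dx": 0.0,"dy": 0.0,"dz": 0.0135,"ax": 0.0,"ay": 0.0,"az": 0.0},
  {"dx": 0.0,"dy": 0.0,"dz": 0.0135,"ax": 0.0,"ay": 0.0,"az": 0.0},
  {"dx": 0.0,"dy": 0.0,"dz": 0.0135,"ax": 0.0,"ay": 0.0,"az": 0.0},
])

```text
clock: 12.48
eef_pos: [466.6, 103.7, 14.3]
orientation: [3.141, -0.0, 1.644]
contact_force: [-0.4, 0.0, -2.5]
width: 21.9
finger_force: 30.0
```

Nearly down; ease the last millimetres until the load changes.

apply_moves([
  {"dx": 0.0,"dy": 0.0,"dz": 0.0015,"ax": 0.0,"ay": 0.0,"az": 0.0},
  {"dx": 0.0,"dy": 0.0,"dz": 0.0025,"ax": 0.0,"ay": 0.0,"az": 0.0},
  {"dx": 0.0,"dy": 0.0,"dz": 0.0035,"ax": 0.0,"ay": 0.0,"az": 0.0},
  {"dx": 0.0,"dy": 0.0,"dz": 0.0035,"ax": 0.0,"ay": 0.0,"az": 0.0},
])

```text
clock: 12.98
eef_pos: [466.9, 104.0, 11.0]
orientation: [3.141, -0.0, 1.644]
contact_force: [0.4, 1.5, 3.7]
width: 21.6
finger_force: 30.0
```

apply_moves([
  {"dx": 0.0,"dy": 0.0,"dz": 0.0,"ax": 0.0,"ay": 0.0,"az": 0.0},
  {"dx": 0.0,"dy": 0.0,"dz": 0.0,"ax": 0.0,"ay": 0.0,"az": 0.0},
  {"dx": 0.0,"dy": 0.0,"dz": 0.0,"ax": 0.0,"ay": 0.0,"az": 0.0},
  {"dx": 0.0,"dy": 0.0,"dz": 0.0,"ax": 0.0,"ay": 0.0,"az": 0.0},
  {"dx": 0.0,"dy": 0.0,"dz": -0.02,"ax": 0.0,"ay": 0.0,"az": 0.0},
  {"dx": 0.0,"dy": 0.0,"dz": -0.07,"ax": 0.0,"ay": 0.0,"az": 0.0},
  {"dx": -0.03,"dy": 0.0,"dz": -0.12,"ax": 0.0,"ay": 0.0,"az": 0.0},
  {"dx": -0.07,"dy": 0.0,"dz": -0.15,"ax": 0.0,"ay": 0.0,"az": 0.0},
  {"dx": -0.085,"dy": 0.0,"dz": -0.15,"ax": 0.0,"ay": 0.0,"az": 0.0},
  {"dx": -0.085,"dy": 0.0,"dz": -0.15,"ax": 0.0,"ay": 0.0,"az": 0.0},
], grip=0.6)

```text
clock: 14.22
eef_pos: [471.9, 18.5, 159.9]
orientation: [-3.14, -0.0, 1.642]
contact_force: [-0.3, -0.2, -0.3]
width: 56.0
finger_force: 0.0
```

```bash
python3 - <<'E'
from h import *
go([470.2,60,60],1.645)
p,d=camera("wrist");c=calibration("wrist");np.save("pics/w5.npy",d);np.save("pics/w5c.npy",c["pose"]);cv2.imwrite("pics/w5.png",p)
X=cloud(d,c);z=X[...,2]
m=(X[...,0]>400)&(X[...,0]<540)&(X[...,1]>-30)&(X[...,1]<150)
for lo,hi,n in [(12,20,'lug'),(22,28,'body'),(28.3,35,'boss'),(9,35,'all')]:
    k=(m&(z>lo)&(z<hi)).astype(np.uint8);N,l,st,ce=cv2.connectedComponentsWithStats(k)
    for i in range(1,N):
        if st[i,4]>40:q=X[l==i];r=cv2.minAreaRect(q[:,:2].astype(np.float32));print(n,st[i].tolist(),np.round(r[0],1),np.round(r[1],1),round(r[2],2))
E
```

```text
t 14.22 p [471.9  18.5 159.9] o [-3.14  -0.     1.642] w 56.0 d mm [41.4  1.5 99.9] rot deg [-0.1 -0.  -0.2]
lug [265, 84, 29, 51, 1131] [466.9 106.1] [25.  44.7] 7.09
lug [267, 191, 22, 41, 833] [473.3  10.1] [21.3 41.8] 4.45
lug [323, 237, 19, 7, 110] [530.6 -15.7] [18.3  4.9] 4.21
body [258, 123, 39, 78, 1657] [469.   58.7] [35.5 71.1] 5.16
boss [264, 151, 27, 27, 575] [469.2  58.3] [23.7 23.8] 3.98
all [258, 84, 39, 148, 4254] [469.   58.6] [ 35.5 139.1] 5.16
all [322, 236, 20, 9, 147] [530.9 -18. ] [18.6  9.4] 4.21
```

View pics/w5.png

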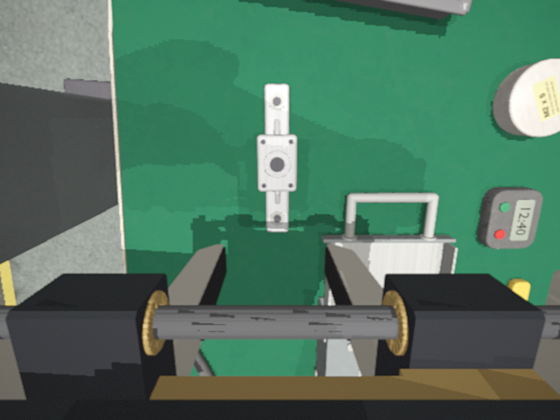

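apply_moves([
  {"dx": 0.02,"dy": 0.0,"dz": 0.03,"ax": 0.0,"ay": 0.0,"az": -0.5},
  {"dx": 0.04,"dy": 0.0,"dz": 0.08,"ax": 0.0,"ay": 0.0,"az": -0.5},
  {"dx": 0.0405,"dy": 0.0,"dz": 0.11,"ax": 0.0,"ay": 0.0,"az": -0.5},
  {"dx": 0.0405,"dy": 0.0,"dz": 0.13,"ax": 0.0,"ay": 0.0,"az": -0.5},
  {"dx": 0.0405,"dy": 0.0,"dz": 0.145,"ax": 0.0,"ay": 0.0,"az": -0.5},
  {"dx": 0.0405,"dy": 0.0,"dz": 0.149,"ax": 0.0,"ay": 0.0,"az": -0.5},
  {"dx": 0.0405,"dy": 0.0,"dz": 0.149,"ax": 0.0,"ay": 0.0,"az": -0.5},
])

```text
clock: 15.15
eef_pos: [469.7, 59.6, 11.6]
orientation: [-3.141, -0.0, 1.653]
contact_force: [-0.3, -0.1, -0.1]
width: 55.9
finger_force: 0.0
```

apply_moves([
  {"dx": 0.0,"dy": 0.0,"dz": 0.0,"ax": 0.0,"ay": 0.0,"az": 0.0},
  {"dx": 0.0,"dy": 0.0,"dz": 0.0,"ax": 0.0,"ay": 0.0,"az": 0.0},
  {"dx": 0.0,"dy": 0.0,"dz": 0.0,"ax": 0.0,"ay": 0.0,"az": 0.0},
  {"dx": 0.0,"dy": 0.0,"dz": 0.0,"ax": 0.0,"ay": 0.0,"az": 0.0},
  {"dx": 0.0,"dy": 0.0,"dz": 0.0,"ax": 0.0,"ay": 0.0,"az": 0.0},
  {"dx": 0.0,"dy": 0.0,"dz": 0.0,"ax": 0.0,"ay": 0.0,"az": 0.0},
], grip=0.0)

```text
clock: 15.9
eef_pos: [470.2, 59.4, 12.2]
orientation: [3.141, -0.0, 1.652]
contact_force: [-0.6, 0.4, 5.5]
width: 35.4
finger_force: 30.0
```

apply_moves([
  {"dx": 0.0,"dy": 0.0,"dz": -0.015,"ax": 0.0,"ay": 0.0,"az": 0.0},
  {"dx": 0.0,"dy": 0.0,"dz": -0.04,"ax": 0.0,"ay": 0.0,"az": 0.0},
  {"dx": 0.01,"dy": 0.003,"dz": -0.07,"ax": 0.0,"ay": 0.0,"az": 1.0},
  {"dx": 0.03,"dy": 0.01,"dz": -0.105,"ax": 0.0,"ay": 0.0,"az": 3.0},
  {"dx": 0.055,"dy": 0.02,"dz": -0.14,"ax": 0.0,"ay": 0.0,"az": 5.5},
  {"dx": 0.08,"dy": 0.03,"dz": -0.175,"ax": 0.0,"ay": 0.0,"az": 8.0},
  {"dx": 0.105,"dy": 0.039,"dz": -0.2,"ax": 0.0,"ay": 0.0,"az": 10.0},
  {"dx": 0.122,"dy": 0.0445,"dz": -0.214,"ax": 0.0,"ay": 0.0,"az": 10.4},
  {"dx": 0.127,"dy": 0.0455,"dz": -0.218,"ax": 0.0,"ay": 0.0,"az": 10.4},
  {"dx": 0.127,"dy": 0.0455,"dz": -0.218,"ax": 0.0,"ay": 0.0,"az": 10.4},
])

```text
clock: 17.15
eef_pos: [503.7, 189.0, 229.2]
orientation: [-3.14, 0.001, 1.471]
contact_force: [-0.3, 0.5, -3.4]
width: 35.7
finger_force: 30.0
```

```bash
cat > tote.py <<'E'
from h import *
import sys
go([513,276,100],1.47)
p,d=camera("wrist");c=calibration("wrist");n=sys.argv[1];np.save(f"pics/{n}.npy",d);np.save(f"pics/{n}c.npy",c["pose"]);cv2.imwrite(f"pics/{n}.png",p)
X=cloud(d,c);z=X[...,2]
def comps(k,n,mn=40):
    N,l,st,ce=cv2.connectedComponentsWithStats(k.astype(np.uint8))
    for i in range(1,N):
        if st[i,4]>mn:q=X[l==i];r=cv2.minAreaRect(q[:,:2].astype(np.float32));print(n,st[i].tolist(),np.round(r[0],1),np.round(r[1],1),round(r[2],2),"z",np.median(q[:,2]).round(1))
reg=(X[...,0]>380)&(X[...,0]<640)&(X[...,1]>170)&(X[...,1]<390)
w=p.min(2)>110
comps(reg&w&(z>41)&(z<66),"packed white")
comps(reg&(z>58)&(z<63),"boss")
comps(reg&(z>52)&(z<66)&w,"body")
comps(reg&(p.max(2)<70)&(z>26)&(z<33),"slotfloor",10)
comps(reg&(p.max(2)<70)&(z>45)&(z<52),"teeth",10)
comps(reg&(z>31)&(z<38)&~w,"rim",200)
E
python3 tote.py w6
```

```text
t 17.15 p [503.7 189.  229.2] o [-3.140e+00  1.000e-03  1.471e+00] w 35.7 d mm [ 87.6   0.8 129.1] rot deg [-0.1  0.1  0.1]
packed white [315, 27, 39, 144, 3922] [571.  276.3] [139.   36.4] 85.11 z 54.3
packed white [187, 28, 39, 144, 3838] [443.4 288. ] [138.7  36.3] 84.8 z 54.6
boss [323, 88, 26, 27, 520] [570.6 276.3] [23.8 24. ] 18.58 z 60.5
boss [191, 90, 27, 27, 524] [443.7 287.4] [24.4 24.3] 27.29 z 60.5
body [187, 64, 39, 78, 2065] [443.4 287.6] [73.2 36.3] 84.83 z 56.6
body [316, 64, 38, 76, 2064] [571.  275.6] [71.1 36.3] 84.9 z 56.5
slotfloor [166, 11, 207, 26, 525] [513.9 358.6] [ 19.9 206.8] 85.07 z 29.3
slotfloor [218, 41, 104, 16, 527] [511.6 336.1] [ 13.2 106.7] 84.98 z 30.3
slotfloor [347, 53, 24, 2, 30] [601.8 321.9] [ 0.5 23.9] 84.85 z 29.0
slotfloor [169, 55, 24, 89, 192] [405.8 297.9] [90.4 23. ] 70.38 z 29.6
slotfloor [368, 56, 2, 15, 17] [613.4 311.8] [14.   1.2] 84.13 z 27.4
slotfloor [367, 72, 2, 16, 17] [611.9 296.3] [14.7  0.7] 86.37 z 27.2
slotfloor [365, 105, 2, 19, 24] [608.8 261.5] [18.7  0.7] 84.86 z 27.9
slotfloor [364, 125, 2, 17, 17] [607.2 241.5] [
[... 289 characters left out ...]
2.4] 89.5 z 29.0
teeth [353, 34, 21, 17, 258] [602.6 328.5] [14.1 18.7] 86.76 z 48.2
teeth [165, 37, 23, 17, 253] [421.3 344.6] [14.  19.7] 85.1 z 48.2
teeth [223, 37, 29, 16, 138] [480.3 339. ] [13.5 28. ] 85.43 z 47.8
teeth [287, 36, 31, 16, 142] [543.7 333.3] [13.  29.4] 85.15 z 47.6
teeth [299, 143, 16, 14, 219] [540.4 232. ] [13.8 16.3] 84.92 z 48.5
teeth [348, 142, 19, 14, 247] [593.7 227.4] [13.7 19.1] 84.62 z 48.4
teeth [176, 145, 20, 13, 243] [412.3 243.3] [12.8 19.6] 84.03 z 48.3
teeth [228, 144, 25, 14, 274] [470.2 237.9] [13.8 26. ] 84.16 z 48.5
rim [215, 10, 159, 4, 275] [539.3 365.7] [  1.4 156.4] 84.99 z 33.5
rim [168, 40, 26, 105, 207] [408.1 304.1] [104.7  24.7] 69.14 z 34.2
```

```bash
python3 - <<'E'
from h import *
c={"K":calibration("wrist")["K"],"pose":np.load("pics/w6c.npy")};X=cloud(np.load("pics/w6.npy"),c);p=cv2.imread("pics/w6.png")
a=np.radians(-5.1);C=np.array([507.3,284]);L=np.array([-np.sin(a),np.cos(a)]);W=np.array([np.cos(a),np.sin(a)])
q=X[...,:2]-C;l=q@L;w=q@W;z=X[...,2]
for nm,wl in [("midgap L-",(-40,-24)),("midgap R-",(24,40))]:
    k=(w>wl[0])&(w<wl[1])&(abs(l)<110)
    for lo,hi in [(31,39),(45,52)]:
        v=np.sort(l[k&(z>lo)&(z<hi)]);h,e=np.histogram(v,bins=np.arange(-110,112,2));print(nm,lo,[(int(e[i]),int(h[i])) for i in range(len(h)) if h[i]>3])
E
```

```text
midgap L- 31 [(-90, 28), (-88, 28), (-86, 14), (-84, 28), (-82, 31), (-80, 9), (-44, 9), (-42, 5), (44, 14), (46, 16), (82, 11), (84, 47), (86, 38), (88, 42), (90, 35), (92, 34)]
midgap L- 45 [(-56, 23), (-54, 30), (-52, 30), (-50, 32), (-48, 31), (-46, 31), (-44, 31), (44, 8), (46, 38), (48, 41), (50, 37), (52, 34), (54, 36), (56, 44), (58, 36)]
midgap R- 31 [(-90, 18), (-88, 14), (-86, 18), (-84, 20), (-82, 20), (-42, 7), (44, 15), (46, 16), (82, 12), (84, 50), (86, 37), (88, 37), (90, 39), (92, 32)]
midgap R- 45 [(-56, 20), (-54, 21), (-52, 20), (-50, 21), (-48, 22), (-46, 21), (-44, 22), (44, 5), (46, 44), (48, 38), (50, 38), (52, 32), (54, 34), (56, 42), (58, 34)]
```

apply_moves([
  {"dx": 0.02,"dy": -0.001,"dz": 0.02,"ax": 0.0,"ay": 0.0,"az": -0.6},
  {"dx": 0.05,"dy": -0.0025,"dz": 0.05,"ax": 0.0,"ay": 0.0,"az": -0.6},
  {"dx": 0.08,"dy": -0.004,"dz": 0.08,"ax": 0.0,"ay": 0.0,"az": -0.6},
  {"dx": 0.095,"dy": -0.005,"dz": 0.11,"ax": 0.0,"ay": 0.0,"az": -0.6},
  {"dx": 0.097,"dy": -0.005,"dz": 0.135,"ax": 0.0,"ay": 0.0,"az": -0.6},
  {"dx": 0.097,"dy": -0.005,"dz": 0.149,"ax": 0.0,"ay": 0.0,"az": -0.6},
  {"dx": 0.097,"dy": -0.005,"dz": 0.149,"ax": 0.0,"ay": 0.0,"az": -0.6},
  {"dx": 0.097,"dy": -0.005,"dz": 0.149,"ax": 0.0,"ay": 0.0,"az": -0.6},
])

```text
clock: 18.2
eef_pos: [510.2, 286.4, 81.3]
orientation: [3.14, -0.001, 1.481]
contact_force: [0.6, 0.3, -3.1]
width: 35.7
finger_force: 30.0
```

```bash
python3 - <<'E'
from h import *
go([508.2,285.9,42],1.482)
p,d=camera("wrist");c=calibration("wrist");X=cloud(d,c);z=X[...,2];cv2.imwrite("pics/w7.png",p);np.save("pics/w7.npy",d)
def comps(k,n,mn=40):
    N,l,st,ce=cv2.connectedComponentsWithStats(k.astype(np.uint8))
    for i in range(1,N):
        if st[i,4]>mn:q=X[l==i];r=cv2.minAreaRect(q[:,:2].astype(np.float32));print(n,st[i].tolist(),np.round(r[0],1),np.round(r[1],1),round(r[2],2),"z",np.median(q[:,2]).round(1))
reg=(X[...,0]>380)&(X[...,0]<640)&(X[...,1]>170)&(X[...,1]<400)
w=p.min(2)>100
comps(reg&w&(z>66)&(z<110),"held")
comps(reg&(p.max(2)<80)&(z>45)&(z<52),"teeth",30)
comps(reg&(p.max(2)<80)&(z>26)&(z<33),"floor",30)
E
```

```text
t 18.2 p [510.2 286.4  81.3] o [ 3.140e+00 -1.000e-03  1.481e+00] w 35.7 d mm [-0.7 -2.  39.3] rot deg [ 0.1 -0.  -0.1]
held [203, 136, 146, 169, 10317] [506.1 308.8] [62. 87.] 16.37 z 94.8
held [257, 339, 38, 37, 1243] [504.4 229.8] [26.7 21.5] 83.99 z 86.1
teeth [102, 151, 39, 24, 832] [421.2 345.8] [14.1 20.8] 83.79 z 48.9
teeth [196, 151, 48, 24, 743] [480.2 340.5] [14.1 29.1] 84.79 z 49.0
teeth [300, 150, 49, 24, 871] [543.8 335.1] [13.8 29.1] 85.27 z 49.0
teeth [404, 150, 37, 24, 806] [602.7 329.9] [13.9 20.4] 85.18 z 49.1
floor [107, 111, 40, 39, 239] [415.  359.8] [16.3 32.1] 36.45 z 30.2
floor [410, 110, 27, 39, 219] [615.  344.9] [27.1 11.8] 56.91 z 29.8
floor [189, 149, 7, 22, 73] [460.1 342.2] [13.8  3.7] 83.65 z 30.9
floor [250, 148, 3, 22, 36] [498.6 339.3] [13.4  1.3] 87.68 z 30.9
floor [299, 148, 55, 22, 114] [547.6 335. ] [13.6 35.7] 84.64 z 30.1
floor [116, 175, 18, 98, 493] [405.4 300.6] [73.   1.9] 85.06 z 29.5
floor [411, 174, 18, 99, 485] [610.5 282. ] [73.6  1.7] 85.04 z 29.5
```

```bash
python3 - <<'E'
from h import *
p=cv2.imread("pics/w7.png");c=calibration("wrist");X=cloud(np.load("pics/w7.npy"),c);z=X[...,2]
a=np.radians(-5.05);L=np.array([-np.sin(a),np.cos(a)]);W=np.array([np.cos(a),np.sin(a)])
q=X[...,:2]-np.array([512.0,337.8]);l=q@L;w=q@W
k=(z>78)&(z<92)&(abs(w)<30)
for lo in range(-30,30,6):
    m=k&(l>=lo)&(l<lo+6)
    if m.sum()>20: print(lo,m.sum(),np.percentile(w[m],[1,99]).round(1),z[m].mean().round(1),l[m].max().round(1))
for lo in range(-140,-95,6):
    m=k&(l>=lo)&(l<lo+6)
    if m.sum()>20: print(lo,m.sum(),np.percentile(w[m],[1,99]).round(1),z[m].mean().round(1))
b=(z>98)&(z<103)&(abs(w)<20)&(abs(l+52)<30);print("boss",b.sum(),w[b].min(),w[b].max(),l[b].min(),l[b].max())
E
```

```text
-30 536 [-14.6  18.9] 86.4 -24.0
-24 394 [-8.3 12.7] 86.4 -18.0
-18 525 [-8.7 13.2] 86.6 -12.0
-12 519 [-8.6 13.1] 85.9 -6.0
-6 525 [-8.5 13. ] 86.4 -0.0
0 554 [-8.3 12.8] 86.5 6.0
6 552 [-8.2 13.3] 86.1 12.0
12 419 [-8.  12.7] 85.5 16.2
-122 239 [-9.  12.5] 85.8
-116 302 [-8.8 12.4] 86.3
-110 321 [-8.7 12.3] 86.4
-104 352 [-8.6 12.2] 86.1
-98 147 [-8.3 12.1] 86.1
boss 1879 -19.877730772740783 19.997004756815237 -65.11106788275492 -29.193176471726517
```

apply_moves([
  {"dx": 0.002,"dy": -0.002,"dz": 0.0,"ax": 0.0,"ay": 0.0,"az": 0.0},
  {"dx": 0.002,"dy": -0.002,"dz": 0.006,"ax": 0.0,"ay": 0.0,"az": 0.0},
  {"dx": 0.002,"dy": -0.002,"dz": 0.014,"ax": 0.0,"ay": 0.0,"az": 0.0},
  {"dx": 0.002,"dy": -0.002,"dz": 0.02,"ax": 0.0,"ay": 0.0,"az": 0.0},
  {"dx": 0.002,"dy": -0.002,"dz": 0.024,"ax": 0.0,"ay": 0.0,"az": 0.0},
  {"dx": 0.002,"dy": -0.002,"dz": 0.027,"ax": 0.0,"ay": 0.0,"az": 0.0},
  {"dx": 0.002,"dy": -0.002,"dz": 0.03,"ax": 0.0,"ay": 0.0,"az": 0.0},
  {"dx": 0.002,"dy": -0.002,"dz": 0.033,"ax": 0.0,"ay": 0.0,"az": 0.0},
  {"dx": 0.002,"dy": -0.002,"dz": 0.035,"ax": 0.0,"ay": 0.0,"az": 0.0},
  {"dx": 0.002,"dy": -0.002,"dz": 0.035,"ax": 0.0,"ay": 0.0,"az": 0.0},
])

```text
clock: 19.5
eef_pos: [507.5, 288.8, 45.5]
orientation: [-3.141, 0.0, 1.481]
contact_force: [-0.6, -0.1, -3.1]
width: 35.9
finger_force: 30.0
```

apply_moves([
  {"dx": 0.0,"dy": 0.0,"dz": 0.0015,"ax": 0.0,"ay": 0.0,"az": 0.0},
  {"dx": 0.0,"dy": 0.0,"dz": 0.0025,"ax": 0.0,"ay": 0.0,"az": 0.0},
  {"dx": 0.0,"dy": 0.0,"dz": 0.0035,"ax": 0.0,"ay": 0.0,"az": 0.0},
  {"dx": 0.0,"dy": 0.0,"dz": 0.004,"ax": 0.0,"ay": 0.0,"az": 0.0},
  {"dx": 0.0,"dy": 0.0,"dz": 0.004,"ax": 0.0,"ay": 0.0,"az": 0.0},
])

```text
clock: 20.12
eef_pos: [507.6, 288.8, 42.2]
orientation: [-3.142, -0.0, 1.481]
contact_force: [-1.8, -0.1, 4.4]
width: 35.8
finger_force: 30.0
```

apply_moves([
  {"dx": 0.0,"dy": 0.0,"dz": 0.0,"ax": 0.0,"ay": 0.0,"az": 0.0},
  {"dx": 0.0,"dy": 0.0,"dz": 0.0,"ax": 0.0,"ay": 0.0,"az": 0.0},
  {"dx": 0.0,"dy": 0.0,"dz": 0.0,"ax": 0.0,"ay": 0.0,"az": 0.0},
  {"dx": 0.0,"dy": 0.0,"dz": 0.0,"ax": 0.0,"ay": 0.0,"az": 0.0},
  {"dx": 0.0,"dy": 0.0,"dz": -0.01,"ax": 0.0,"ay": 0.0,"az": 0.0},
  {"dx": 0.0,"dy": 0.0,"dz": -0.03,"ax": 0.0,"ay": 0.0,"az": 0.0},
  {"dx": 0.0,"dy": 0.0,"dz": -0.07,"ax": 0.0,"ay": 0.0,"az": 0.0},
  {"dx": -0.03,"dy": 0.0,"dz": -0.12,"ax": 0.0,"ay": 0.0,"az": 0.0},
  {"dx": -0.08,"dy": 0.0,"dz": -0.16,"ax": 0.0,"ay": 0.0,"az": 0.0},
  {"dx": -0.1,"dy": 0.0,"dz": -0.18,"ax": 0.0,"ay": 0.0,"az": 0.0},
], grip=0.46)

```text
clock: 21.38
eef_pos: [499.7, 185.7, 225.0]
orientation: [3.137, -0.001, 1.477]
contact_force: [0.4, 0.3, 0.3]
width: 42.7
finger_force: 0.0
```

```bash
python3 tote.py w8 | grep -v floor; python3 - <<'E'
from h import *
go([584,62,100],1.645)
E
```

```text
t 21.38 p [499.7 185.7 225. ] o [ 3.137e+00 -1.000e-03  1.477e+00] w 42.7 d mm [ 91.1   4.3 125.1] rot deg [ 0.2 -0.1  0.4]
packed white [255, 18, 37, 148, 3980] [509.3 284.2] [140.   35.8] 83.46 z 57.1
packed white [189, 23, 40, 146, 3961] [445.6 286.5] [138.1  36.4] 84.66 z 56.9
packed white [319, 22, 40, 147, 4049] [573.1 274.6] [139.8  36.6] 85.29 z 56.8
boss [255, 61, 36, 61, 1441] [508.9 286.8] [55.  33.9] 85.14 z 59.1
boss [321, 64, 38, 67, 1433] [573.  274.9] [60.7 34.7] 84.84 z 59.3
boss [189, 67, 38, 60, 1376] [445.9 287.9] [54.3 34.5] 84.9 z 59.1
body [255, 52, 37, 84, 2168] [509.3 284.3] [77.2 35.8] 83.39 z 59.0
body [189, 57, 40, 83, 2173] [445.6 286.4] [76.9 36.4] 84.66 z 58.8
body [320, 56, 39, 83, 2190] [573.2 275. ] [77.  36.5] 85.32 z 59.2
teeth [167, 31, 24, 18, 326] [424.  343.4] [14.4 20.6] 85.36 z 50.3
teeth [290, 31, 33, 17, 210] [545.8 331.7] [13.4 30.9] 84.11 z 49.6
teeth [356, 30, 23, 18, 309] [604.2 326.7] [14.2 19.8] 86.57 z 50.7
teeth [225, 32, 32, 17, 191] [482.7 337.3] [13.2 30.2] 84.39 z 49.4
teeth [177, 141, 22, 14, 280] [414.8 241.9] [13.5 20.9] 84.51 z 50.4
teeth [229, 141, 30, 14, 256] [473.2 236.3] [13.5 30.5] 84.51 z 50.4
teeth [290, 140, 30, 14, 334] [537.1 230.9] [13.7 30.6] 84.35 z 50.6
teeth [350, 140, 21, 14, 248] [594.8 225.3] [13.5 19.8] 84.45 z 50.8
rim [166, 6, 214, 25, 652] [516.  356.7] [ 20.8 207.5] 84.78 z 34.7
rim [351, 34, 26, 106, 206] [610.5 284.8] [ 24.  104.6] 10.21 z 34.2
rim [170, 48, 26, 93, 253] [408.2 297.8] [93.  24.7] 69.05 z 35.4
t 21.43 p [500.8 183.4 227.1] o [ 3.134e+00 -1.000e-03  1.474e+00] w 42.5 d mm [-112.9   93.6  127.6] rot deg [ 0.4 -0.  -9.8]
```

apply_moves([
  {"dx": -0.025,"dy": 0.02,"dz": 0.02,"ax": 0.0,"ay": 0.0,"az": -2.0},
  {"dx": -0.06,"dy": 0.048,"dz": 0.05,"ax": 0.0,"ay": 0.0,"az": -5.0},
  {"dx": -0.09,"dy": 0.073,"dz": 0.08,"ax": 0.0,"ay": 0.0,"az": -8.0},
  {"dx": -0.107,"dy": 0.088,"dz": 0.11,"ax": 0.0,"ay": 0.0,"az": -9.8},
  {"dx": -0.113,"dy": 0.0935,"dz": 0.14,"ax": 0.0,"ay": 0.0,"az": -9.8},
  {"dx": -0.113,"dy": 0.0935,"dz": 0.17,"ax": 0.0,"ay": 0.0,"az": -9.8},
  {"dx": -0.113,"dy": 0.0935,"dz": 0.17,"ax": 0.0,"ay": 0.0,"az": -9.8},
  {"dx": -0.113,"dy": 0.0935,"dz": 0.17,"ax": 0.0,"ay": 0.0,"az": -9.8},
], grip=0.0)

```text
clock: 22.42
eef_pos: [582.4, 68.8, 52.4]
orientation: [3.14, -0.0, 1.653]
contact_force: [0.1, 0.1, 0.2]
width: 0.2
finger_force: 0.0
```

```bash
python3 - <<'E'
from h import *
go([584,62,14],1.645)
E
```

```text
t 22.43 p [582.4  68.8  52.4] o [ 3.14  -0.     1.653] w 0.2 d mm [-6.9  1.  38.4] rot deg [ 0.1 -0.   0.5]
```

apply_moves([
  {"dx": -0.003,"dy": 0.001,"dz": 0.02,"ax": 0.0,"ay": 0.0,"az": 0.5},
  {"dx": -0.003,"dy": 0.001,"dz": 0.038,"ax": 0.0,"ay": 0.0,"az": 0.5},
  {"dx": -0.008,"dy": 0.001,"dz": 0.038,"ax": 0.0,"ay": 0.0,"az": 0.5},
  {"dx": -0.016,"dy": 0.001,"dz": 0.038,"ax": 0.0,"ay": 0.0,"az": 0.5},
  {"dx": -0.026,"dy": 0.001,"dz": 0.038,"ax": 0.0,"ay": 0.0,"az": 0.5},
  {"dx": -0.038,"dy": 0.001,"dz": 0.038,"ax": 0.0,"ay": 0.0,"az": 0.5},
  {"dx": -0.05,"dy": 0.001,"dz": 0.038,"ax": 0.0,"ay": 0.0,"az": 0.5},
  {"dx": -0.06,"dy": 0.001,"dz": 0.038,"ax": 0.0,"ay": 0.0,"az": 0.5},
  {"dx": -0.069,"dy": 0.001,"dz": 0.038,"ax": 0.0,"ay": 0.0,"az": 0.5},
  {"dx": -0.075,"dy": 0.001,"dz": 0.038,"ax": 0.0,"ay": 0.0,"az": 0.5},
])

```text
clock: 23.68
eef_pos: [588.9, -7.3, 13.7]
orientation: [3.142, 0.0, 1.643]
contact_force: [-0.2, 0.9, 2.1]
width: 0.5
finger_force: 0.9
```

apply_moves([
  {"dx": -0.003,"dy": 0.0,"dz": 0.0,"ax": 0.0,"ay": 0.0,"az": 0.0},
  {"dx": -0.006,"dy": 0.0,"dz": 0.0,"ax": 0.0,"ay": 0.0,"az": 0.0},
  {"dx": -0.009,"dy": 0.0,"dz": 0.0,"ax": 0.0,"ay": 0.0,"az": 0.0},
  {"dx": -0.009,"dy": 0.0,"dz": 0.0,"ax": 0.0,"ay": 0.0,"az": 0.0},
])

```text
clock: 24.18
eef_pos: [589.5, -15.9, 13.6]
orientation: [3.142, 0.001, 1.644]
contact_force: [-0.0, 0.7, 0.5]
width: 0.8
finger_force: 0.3
```

apply_moves([
  {"dx": -0.002,"dy": 0.0,"dz": 0.0,"ax": 0.0,"ay": 0.0,"az": 0.0},
  {"dx": -0.004,"dy": 0.0,"dz": 0.0,"ax": 0.0,"ay": 0.0,"az": 0.0},
  {"dx": -0.006,"dy": 0.0,"dz": 0.0,"ax": 0.0,"ay": 0.0,"az": 0.0},
  {"dx": -0.008,"dy": 0.0,"dz": 0.0,"ax": 0.0,"ay": 0.0,"az": 0.0},
  {"dx": -0.008,"dy": 0.0,"dz": 0.0,"ax": 0.0,"ay": 0.0,"az": 0.0},
])

```text
clock: 24.8
eef_pos: [589.8, -20.2, 13.6]
orientation: [-3.141, -0.004, 1.646]
contact_force: [-0.2, 5.8, 2.4]
width: 0.5
finger_force: 2.9
```

apply_moves([
  {"dx": -0.002,"dy": 0.0,"dz": 0.0,"ax": 0.0,"ay": 0.0,"az": 0.0},
  {"dx": -0.004,"dy": 0.0,"dz": 0.0,"ax": 0.0,"ay": 0.0,"az": 0.0},
  {"dx": -0.004,"dy": 0.0,"dz": 0.0,"ax": 0.0,"ay": 0.0,"az": 0.0},
  {"dx": -0.004,"dy": 0.0,"dz": 0.0,"ax": 0.0,"ay": 0.0,"az": 0.0},
])

```text
clock: 25.3
eef_pos: [589.8, -20.3, 13.6]
orientation: [-3.14, -0.009, 1.648]
contact_force: [-1.6, 10.7, 3.9]
width: 0.6
finger_force: 5.3
```

apply_moves([
  {"dx": 0.01,"dy": 0.0,"dz": 0.0,"ax": 0.0,"ay": 0.0,"az": 0.0},
  {"dx": 0.025,"dy": 0.0,"dz": -0.005,"ax": 0.0,"ay": 0.0,"az": 0.0},
  {"dx": 0.04,"dy": 0.0,"dz": -0.03,"ax": 0.0,"ay": 0.0,"az": 0.0},
  {"dx": 0.05,"dy": 0.0,"dz": -0.07,"ax": 0.0,"ay": 0.0,"az": 0.0},
  {"dx": 0.06,"dy": 0.0,"dz": -0.12,"ax": 0.0,"ay": 0.0,"az": 0.0},
  {"dx": 0.06,"dy": -0.03,"dz": -0.17,"ax": 0.0,"ay": 0.0,"az": 0.0},
  {"dx": 0.06,"dy": -0.06,"dz": -0.2,"ax": 0.0,"ay": 0.0,"az": 0.0},
  {"dx": 0.06,"dy": -0.06,"dz": -0.2,"ax": 0.0,"ay": 0.0,"az": 0.0},
])

```text
clock: 26.3
eef_pos: [526.0, 27.3, 216.3]
orientation: [3.137, 0.0, 1.642]
contact_force: [0.0, 0.1, -0.1]
width: 0.2
finger_force: 0.0
```

```bash
python3 - <<'E'
from h import *
p,d=camera("scene");w,_=camera("wrist");s,_=camera("side")
cv2.imwrite("pics/fin.png",np.vstack([np.hstack([cv2.resize(p[120:330,140:440],(400,280)),cv2.resize(w,(400,280))]),np.hstack([cv2.resize(s[130:280,180:390],(400,280)),cv2.resize(p[220:320,290:400],(400,280))])]))
E
```

```text
(no output)
```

View pics/fin.png

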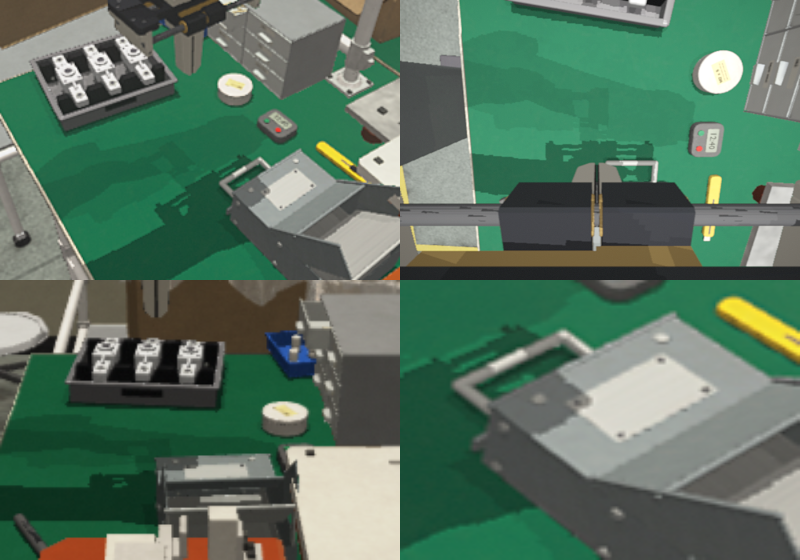

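The composite shows three brackets seated in the tote (top left, around (95,65)), the drawer home (pull bar around (245,172)), and the tin and stopwatch undisturbed.

```bash
python3 -c "
from bench import job
print(job.close_job())"
```

```text
the job is handed in; nothing more can be done
None
```

The bracket was laid on the mat, re-gripped across its middle and seated in the empty tote place, the drawer was pushed home to its stop, and the job was handed in at about 26.5 s; the final pictures show the other items where they were.

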